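Run the bottle carriage past the label reader and park it at the mark

TASK

Take hold of the orange sprung handle and use it to run the bottle carriage along its rail (to the robot's left) past the blue label reader at a steady 0.12 to 0.24 m/s, so that the labels can be read, then brake it to a standstill with its red pointer at the yellow mark, without striking the end stops. Finish still gripping the handle, with the carriage standing dead still at the mark; touch only the handle, not the bottles, the carriage or anything else nearby.

Things in the scene. Friction and masses are not known exactly. Their poses are not given: they have to be found in the camera images.
- rail: Fixed aluminium base plate, 310 x 1080 x 16 mm, with two guide rods and an end stop at each end. Origin: on the table, under the carriage's middle line where carriage reads 0. +y is the direction of travel towards the mark (roughly the robot's left), +x points away from the robot.
- carriage (a joint): Position in m along rail +y of the bottle carriage; stops are struck at -0.37 and +0.37. Rolls almost freely: damping 0.08 N s/m, dry friction 0.004 N; only the handle's spring moves it. Carriage with bottles: nominal 3.0 kg, really 0.75 to 1.35 times that, different in each run.
- push_handle (a joint): Slide in m of the handle along the carriage's guide bar, relative to the carriage, + to rail +y, ends at -0.112 and +0.112; 0 = spring relaxed, at the carriage's middle. Force on the carriage: 5.0 N/m times this value (ahead pulls on, behind brakes), hardly damped (0.02 N s/m): it swings about a handle held still, period about 5 s, for a minute. Handle: 0.12 kg.
- handle_grip (a point): Grip point on the axis of the orange handle, 125 mm above the table. Handle: upright block 30 x 30 mm, from 72 to 152 mm above the table, on the robot's side of the carriage, 100 mm from the rail's middle line (rail x = -0.10); slides along rail y on a level bar. The bottles begin 115 mm beyond its axis in +x, tops 170 mm high; free above.
- pointer (a point): Tip of the red pointer in the middle of the carriage's far edge, 52 mm above the table, at rail x = +0.118; its rail y is the value of carriage. The carriage: dark steel deck 160 x 280 mm, guide bar, and white tray 85 x 270 x 35 mm with four amber bottles, all fixed together; not to be touched.
- reader: Blue label reader head on a grey post at the far side of the rail, 175 mm above the rail plate. Origin on the plate (16 mm above the table), axes as the rail's. A green strip, 90 mm long in y and centred on the origin, is its reading window: the speed matters while the red pointer passes it (y within 45 mm of the origin).
- mark: Yellow parking mark at the far ledge of the rail: a foot 50 x 20 x 10 mm with a small flag, 96 mm high. Origin on the rail plate (16 mm above the table), axes as the rail's. The carriage is parked when the red pointer has the same rail y as this origin, within 15 mm.
- syrup_bottle: Bystander: amber bottle, 64 mm across, 110 mm high, standing; origin under its centre.
- jar: Bystander: small glass jar with a blue cap, 60 mm across, 70 mm high; origin under its centre.

How it is judged:
By the outcome, as a careful person would: the job done as asked, in the order asked, and still so for the second after the job is handed in, while the arm keeps its last pose, push and grip.
It also fails if it takes over 42 s, if anything falls off the work surface, if the arm or the gripper's body presses on something with over 40 N, if the wrist force passes 120 N, or if a joint passes its speed limit or range.

ROBOT

A 6-joint arm with a two-finger parallel gripper is mounted at the origin on the work surface. World frame = base frame: x ahead of the robot, y to its left, z up, the work surface at z = 0. Lengths are in m, angles in rad, forces in N, time in s.
With the tool pointing down it reaches from about 0.35 to 0.975 m from the base axis. Payload 4.9 kg.
Tool frame: the origin (TCP) lies at the very end of the fingers, on their centre line; the grasp point (between the pads) lies 19 mm behind it; z points along the fingers, y is the line along which they close (so a half turn about z gives the same grasp; the last joint's range is limited). The gripper opens to 85 mm and grips with 20 to 120 N. Pads are 22 mm wide; open, the fingers measure 114 mm over their backs; the gripper's body (76 mm by 85 mm) begins 54 mm behind the grasp point. The pads swing forward as they close: fully open they stand 13 mm farther back than shut.
Start: joints at [1.074, 0.053, 1.613, -0, 1.476, -0.119], TCP at [0.231, 0.581, 0.231] pointing down, gripper open.
Joint ranges: [-3.01, 3.01], [-1.01, 2.22], [0.06, 2.58], [-1.02, 4.17], [0.09, 2.62], [-3.14, 3.14]. Speed limits (rad/s): [2.57, 2.57, 3.14, 3.14, 3.14, 3.14].

INTERFACE

Orientations are given as a rotation vector (axis times angle).
In Python, from station import get_obs, get_image, get_calibration, finish_job gives the robot as it stands.
- The arm moves only by the tool servo_tool, never from a script. Its argument "increments" is a list of rows, each a list of 5 numbers: the opening, from 0 (shut) to 1 (fully open), then the shift along the tool's x, y, z in mm, then the turn about the tool's z in degrees. In form: [[jaw, tx, ty, tz, spin], ...]. A call has 1 to 12 rows; each row shifts and turns the commanded pose from where the row before left it, along the tool's axes as they then stand; what a row does not reach is not made up. A row lasts 1/8 s, in which the tool goes at most 62.5 mm and 10.7 degrees, less where a joint would pass 70% of its speed; a pose out of reach is approached as far as the arm can. A call is refused whole if a number of a shift passes 62.5 or a number of a turn 10.7, either way. A call with a gripper value outside its range is refused whole. The fingers move at their own pace and stop on an object; "force" is the grip in N (left out, the last holds). Time passes only in rows, so rows that do not move let the fingers close. It gives the time, the measured TCP pose, the force, the opening and the grip force at its end, in the units of the state.
- get_obs(): the state, without advancing time (a new reading comes with each control period).
- get_image(name): name is "side" or "top" or "wrist"; returns the picture (420x560x3 uint8, red, green, blue); there is no depth.
- get_calibration(name): a dict with "fx", "fy", "cx", "cy" (pixels), "R" (3x3) and "t" (3): a world point X has camera coordinates R X + t; the wrist camera has in their place "mount" (4x4, takes a point from camera to tool coordinates, whose origin is the TCP and whose axes are the flange's). Camera axes: x right, y down, z forward; pixel columns grow to the right and rows downward; lengths in m; the calibration is good to about 2 mm. A picture is of the moment at which its call begins: read the wrist's pose just before it. get_calibration takes no time and is no camera call.
- finish_job(): hands the job in; it is judged then, once.
The state is a dict: "t": time; "q": joint angles; "dq": joint speeds; "effort": joint torques, N m; "tool_pos": TCP position; "tool_rot": TCP orientation; "contact_force": force on the tool from outside, world axes, zero at the start; "wrist_torque": the same for the moment, N m; "opening": finger opening in m; "grip_force": force on a finger pad.
Only numpy, scipy, OpenCV 4.12 (cv2) and the standard library are available. Lean on these libraries where they do the work, as an engineer would, in place of code of your own. Each camera call takes 0.05 s, during which the arm holds its last target. There are 200 camera calls.

## Working session

There is one attempt and no reset: what is moved stays moved. The work goes in short steps, Python scripts to look and compute and a tool call to move; the robot and the scene stay as the last step left them, time stands still between calls to the robot, and variables do not carry over. Pictures are saved under pics/ and viewed, at most 10 in all, crops included, and the job is handed in when it is done.

Besides the shell and the picture viewer there is one more tool, called after "Emit:" as name([rows], argument=value, ...), one row to a line, values as JSON. servo_tool: Moves the arm, as the interface text tells. Its arguments: {"type":"object","properties":{"increments":{"type":"array"},"force":{"type":"number"}},"required":["increments"]}

```bash
mkdir -p pics
python3 - <<'E'
from station import *
import cv2,numpy as np
o=get_obs();print({k:np.round(v,3).tolist() for k,v in o.items()})
ims=[get_image(n) for n in("side","top")]
for n,i in zip(("side","top"),ims):
    cv2.imwrite(f"pics/{n}0.png",i[:,:,::-1]);c=get_calibration(n);print(n,{k:np.round(v,4).tolist() for k,v in c.items()})
E
```

```text
{'t': 0.0, 'q': [1.074, 0.053, 1.614, 0.0, 1.476, -0.119], 'dq': [-0.0, -0.0, 0.0, -0.0, -0.001, 0.001], 'effort': [-0.001, -39.369, -37.017, -0.0, 0.007, -0.0], 'tool_pos': [0.23, 0.58, 0.23], 'tool_rot': [-0.59, -3.085, 0.003], 'contact_force': [-0.168, -0.493, -0.366], 'wrist_torque': [-0.009, 0.025, 0.016], 'grip_force': 0.0, 'opening': 0.086}
side {'fx': 398.8689, 'fy': 398.8689, 'cx': 273.0831, 'cy': 211.109, 'R': [[0.9627, 0.2705, 0.0089], [0.186, -0.6374, -0.7477], [-0.1966, 0.7215, -0.6639]], 't': [-0.5332, -0.0371, 1.0924]}
top {'fx': 495.4731, 'fy': 495.4731, 'cx': 290.4388, 'cy': 208.568, 'R': [[0.0277, -0.9996, 0.0], [-0.9931, -0.0275, -0.1136], [0.1135, 0.0031, -0.9935]], 't': [-0.029, 0.5523, 1.1516]}
```

View pics/side0.png

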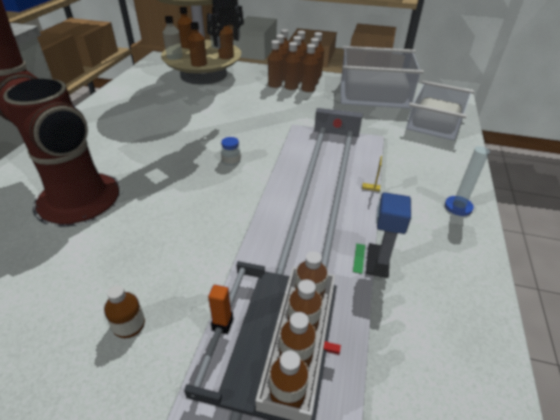

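View pics/top0.png

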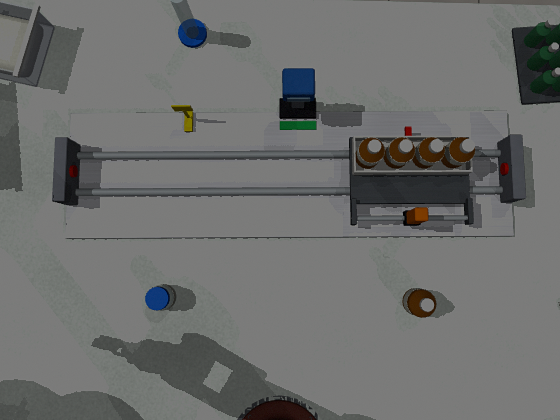

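The side and top views show the rail with the carriage at the robot's right. In the top view the handle is at about (418,215), pointer (408,131), green strip (298,125) and mark (187,120). I'll measure them by colour.

```bash
cat > h.py <<'E'
from station import *
import cv2,numpy as np
def ray(n,uv,z):
    c=get_calibration(n);R=np.array(c["R"]);t=np.array(c["t"])
    d=R.T@np.array([(uv[0]-c["cx"])/c["fx"],(uv[1]-c["cy"])/c["fy"],1]);o=-R.T@t
    return o+d*(z-o[2])/d[2]
def proj(n,X):
    c=get_calibration(n);p=np.array(c["R"])@X+np.array(c["t"]);return c["cx"]+c["fx"]*p[0]/p[2],c["cy"]+c["fy"]*p[1]/p[2]
HS=dict(orange=((5,200,120),(14,255,255)),red=((0,170,110),(4,255,255)),green=((55,150,60),(80,255,255)),yellow=((22,150,90),(32,255,255)))
def blobs(im,col,amin=8):
    h=cv2.cvtColor(im,cv2.COLOR_RGB2HSV);m=cv2.inRange(h,*HS[col])
    if col=="red": m|=cv2.inRange(h,(175,170,110),(180,255,255))
    n,l,s,c=cv2.connectedComponentsWithStats(m)
    return [(s[i].tolist(),c[i].round(1).tolist()) for i in range(1,n) if s[i][4]>=amin],l
E
python3 - <<'E'
from h import *
for n in("side","top"):
    im=cv2.imread(f"pics/{n}0.png")[:,:,::-1].copy()
    for c in HS:
        b,_=blobs(im,c);print(n,c)
        z=dict(orange=.152,red=.052,green=.017,yellow=.026)[c]
        for s,p in b: print("  ",s,p,ray(n,p,z).round(4))
im=cv2.imread("pics/top0.png")[:,:,::-1].copy()
# rail plate corners by eye-> edges
for uv in((66,112),(66,238),(514,238),(507,111),(70,112),(350,155),(85,155),(85,191),(350,191)): print(uv,ray("top",uv,.016).round(4))
cv2.imwrite("pics/t1.png",np.hstack([cv2.resize(cv2.convertScaleAbs(im[95:145,160:230,::-1],alpha=1.7),None,fx=6,fy=6),cv2.resize(cv2.convertScaleAbs(im[190:240,395:445,::-1],alpha=1.7),None,fx=6,fy=6)]))
E
```

```text
side orange
   [210, 287, 17, 13, 164] [218.2, 293.2] [ 0.5396 -0.296   0.152 ]
side red
   [325, 343, 14, 9, 84] [331.4, 347.1] [ 0.7403 -0.2823  0.052 ]
side green
side yellow
   [364, 185, 10, 3, 22] [368.2, 186.0] [0.7583 0.2412 0.026 ]
top orange
   [415, 209, 12, 11, 90] [421.3, 213.6] [ 0.5361 -0.2944  0.152 ]
top red
   [406, 127, 6, 9, 46] [408.1, 131.1] [ 0.7446 -0.2896  0.052 ]
top green
   [537, 27, 4, 5, 9] [537.9, 28.6] [ 1.0285 -0.6249  0.017 ]
   [540, 50, 4, 4, 9] [541.0, 51.0] [ 0.9696 -0.631   0.017 ]
   [543, 73, 7, 4, 14] [545.7, 74.1] [ 0.9097 -0.6409  0.017 ]
   [280, 121, 36, 9, 323] [297.5, 125.0] [ 0.7623 -0.0254  0.017 ]
top yellow
   [171, 105, 19, 2, 38] [180.0, 105.5] [0.8009 0.2646 0.026 ]
   [187, 111, 5, 6, 22] [189.4, 112.9] [0.7828 0.2405 0.026 ]
   [184, 116, 8, 15, 103] [187.5, 124.0] [0.7548 0.2438 0.026 ]
(66, 112) [0.7798 0.5481 0.016 ]
(66, 238) [0.4686 0.5234 0.016 ]
(514, 238) [ 0.4984 -0.5527  0.016 ]
(507, 111) [ 0.8125 -0.5428  0.016 ]
(70, 112) [0.78   0.5382 0.016 ]
(350, 155) [ 0.6908 -0.1559  0.016 ]
(85, 155) [0.6728 0.493  0.016 ]
(85, 191) [0.5838 0.4863 0.016 ]
(350, 191) [ 0.6016 -0.1571  0.016 ]
```

View pics/t1.png

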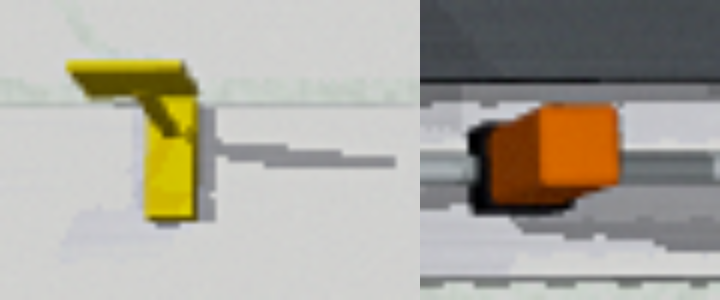

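The right-hand crop shows the handle's top face centred at about (421.5,214). The left-hand crop shows the mark's foot centred at about (188,121). The rail lies 1.6° off world y. Next I'll turn the tool to the rail and travel towards the handle.

Emit:
servo_tool([
  [1, 0, 0, 0, -7.75],
  [1, 0, 0, 0, -7.75],
  [1, 0, 0, 0, -7.75],
  [1, -14, -44, 0, 0],
  [1, -14, -44, 0, 0],
  [1, -14, -44, 0, 0],
  [1, -14, -44, 0, 0],
  [1, -14, -44, 0, 0],
  [1, -14, -44, 0, 0],
  [1, -14, -44, 0, 0],
  [1, -14, -44, 0, 0],
  [1, -14, -44, 0, 0],
], force=60)

```text
t: 1.6
tool_pos: [0.3676, 0.1871, 0.2309]
tool_rot: [0.044, -3.141, 0.0]
contact_force: [0.2, -0.2, 0.4]
opening: 0.0851
grip_force: 0.0
```

Run:
```python
from h import *
g=cv2.cvtColor(cv2.imread("pics/top0.png"),cv2.COLOR_BGR2GRAY).astype(float)
# plate near edge & rods: subpixel edge row per column
for name,r0,r1,cols in(("near edge",230,245,list(range(90,180))+list(range(300,400))+list(range(440,505))),("rod",186,197,range(90,340)),("far edge",105,117,list(range(90,160))+list(range(210,270)))):
    P=[]
    for c in cols:
        d=np.abs(np.gradient(g[r0:r1,c]));P.append((c,r0+(d*np.arange(r1-r0)).sum()/max(d.sum(),1e-6)))
    P=np.array(P);k=np.polyfit(P[:,0],P[:,1],1);k=np.polyfit(*P[np.abs(P[:,1]-np.polyval(k,P[:,0]))<1].T,1)
    a,b=[ray("top",(u,np.polyval(k,u)),.016) for u in(90,340)];d=a-b
    print(name,k.round(4),"angle",(-d[0]/d[1]).round(4))
for p,z in(((421.5,214.2),.152),((188,121),.026)): print(ray("top",p,z).round(4))
o=get_obs();print(o["t"],np.round(o["tool_pos"],4),np.round(o["tool_rot"],4))
```

```text
near edge [-5.700000e-03  2.386316e+02] angle 0.0334
rod [1.400000e-03 1.912115e+02] angle 0.0262
far edge [-2.100000e-03  1.111793e+02] angle 0.0299
[ 0.5348 -0.2949  0.152 ]
[0.7623 0.2429 0.026 ]
1.6 [0.3676 0.1871 0.2309] [ 4.4400e-02 -3.1412e+00  1.0000e-04]
```

Emit:
servo_tool([
  [1, -14, -45, 0, 0],
  [1, -14, -45, 0, 0],
  [1, -14, -45, 0, 0],
  [1, -14, -45, 0, 0],
  [1, -14, -45, 0, 0],
  [1, -14, -45, 0, 0],
  [1, -14, -45, 0, 0],
  [1, -14, -45, 0, 0],
  [1, -14, -45, 0, 0],
  [1, -14, -45, 0, 0],
  [1, -14, -37, 0, 0],
  [1, 0, 0, 0, 0],
])

```text
t: 3.1
tool_pos: [0.5351, -0.2958, 0.2301]
tool_rot: [0.04, -3.14, -0.001]
contact_force: [-0.4, 0.3, 0.2]
opening: 0.0854
grip_force: 0.0
```

Run:
```python
from h import *
ims={n:get_image(n) for n in("side","top","wrist")}
for n in("side","top"):
  for c in("orange","red"):
    for s,p in blobs(ims[n],c)[0]: print(n,c,s,p,ray(n,p,.152 if c=="orange" else .052).round(4))
cv2.imwrite("pics/w1.png",np.hstack([cv2.resize(ims[n],(390,293))[:,:,::-1] for n in("side","wrist")]))
```

```text
side orange [211, 287, 16, 31, 314] [217.7, 299.4] [ 0.5434 -0.308   0.152 ]
side red [325, 343, 14, 9, 86] [331.4, 347.2] [ 0.7403 -0.2825  0.052 ]
top red [406, 127, 6, 9, 48] [408.2, 131.2] [ 0.7443 -0.2899  0.052 ]
```

View pics/w1.png

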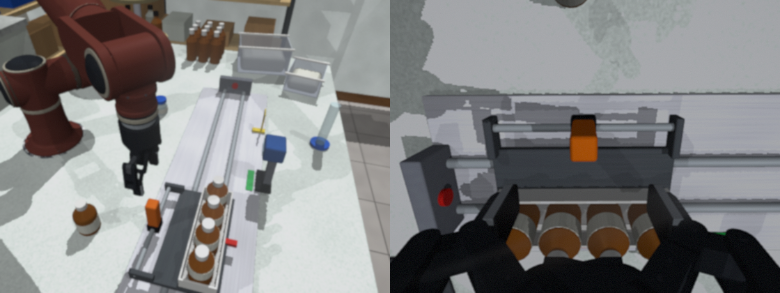

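The wrist view shows the handle (column 583) centred between the open fingers, and the pointer is visible in both cameras. Now I'll go down and close on the handle.

Emit:
servo_tool([
  [1, 0, 0, 25, 0],
  [1, 0, 0, 25, 0],
  [1, 0, 0, 25, 0],
  [1, 0, 0, 25, 0],
  [1, 0, 0, 24, 0],
  [0.8, 0, 0, 0, 0],
  [0.6, 0, 0, 0, 0],
  [0.45, 0, 0, 0, 0],
  [0.3, 0, 0, 0, 0],
  [0.2, 0, 0, 0, 0],
  [0.1, 0, 0, 0, 0],
  [0.1, 0, 0, 0, 0],
], force=60)

```text
t: 4.75
tool_pos: [0.5359, -0.2946, 0.1091]
tool_rot: [-0.044, 3.139, -0.002]
contact_force: [-1.1, -0.3, 6.2]
opening: 0.0292
grip_force: 60.1
```

```bash
cat >> h.py <<'E'
import json,os
U=np.array([-.029,1,0])/np.hypot(.029,1)
def snap(k=4):
    L=json.load(open("log.json")) if os.path.exists("log.json") else []
    for _ in range(k):
        o=get_obs();im=get_image("top")
        b=[p for s,p in blobs(im,"red")[0] if abs(p[1]-131)<8 and 90<p[0]<500]
        c=float(ray("top",b[0],.052)@U) if b else None
        L.append((o["t"],float(np.array(o["tool_pos"])@U),c))
    json.dump(L,open("log.json","w"));return L,o
E
python3 - <<'E'
from h import *
L,o=snap(3);print(np.round(L,4));print(np.round(o["tool_pos"],4),np.round(o["contact_force"],2),o["opening"],o["grip_force"])
print("reader",ray("top",(297.5,125),.017)@U,"mark",ray("top",(188,121),.026)@U)
E
```

```text
[[ 4.75   -0.31   -0.3113]
 [ 4.8    -0.31   -0.3113]
 [ 4.85   -0.31   -0.3113]]
[ 0.5359 -0.2946  0.1091] [-0.75  0.56  4.86] 0.029387637728314313 60.105682611465454
reader -0.04746668238115466 mark 0.22073755800885717
```

```bash
cat > plan.py <<'E'
from h import *
from scipy.optimize import least_squares,lsq_linear
D0=.0013;S0=-.3113;MARK=.2207;K=5.;DT=.125;n=5   # D0: h-c when relaxed
V,Ta,Td=.17,2.6,2.5;Tc=(MARK-S0-V*(Ta+Td)/2)/V;TT=Ta+Tc+Td
def ref(t):
    t=np.clip(t,0,TT)
    if t<Ta: return S0+V/2*(t-Ta/np.pi*np.sin(np.pi*t/Ta)),V/2*(1-np.cos(np.pi*t/Ta))
    if t<Ta+Tc: return S0+V*Ta/2+V*(t-Ta),V
    r=TT-t;return MARK-V/2*(r-Td/np.pi*np.sin(np.pi*r/Td)),V/2*(1-np.cos(np.pi*r/Td))
def step(x,h,M,dt):    # exact: constant h over dt
    w=np.sqrt(K/M);e=x[0]-(h-D0);c,s=np.cos(w*dt),np.sin(w*dt)
    return np.array([h-D0+e*c+x[1]/w*s,-e*w*s+x[1]*c])
def sim_rows(x,h,du,M):
    X=[]
    for d in du:
        for i in range(n): x=step(x,h+d*(i+.5)/n,M,DT/n)
        h+=d;X.append(x)
    return np.array(X)
def plan(x,h,M,N,tau,wV=1.,wC=1.,rho=.02,wT=20.):
    b=sim_rows(x,h,np.zeros(N),M)
    A=np.array([(sim_rows(x,h,np.eye(N)[k]*.01,M)-b)/.01 for k in range(N)]).transpose(1,2,0)
    R=np.array([ref(tau+DT*(k+1)) for k in range(N)])
    D2=(np.eye(N)-np.eye(N,k=-1))*rho
    rows=[A[:,0]*wC,A[:,1]*wV,D2,wT*A[-4:,0],wT*A[-4:,1],wT*np.ones((1,N))]
    rhs=[(R-b)[:,0]*wC,(R-b)[:,1]*wV,np.zeros(N),wT*(R-b)[-4:,0],wT*(R-b)[-4:,1],[wT*(MARK+D0-h)]]
    du=lsq_linear(np.vstack(rows),np.concatenate(rhs),(-.045,.045)).x
    return du,sim_rows(x,h,du,M)
E
python3 - <<'E'
from plan import *
x=np.array([S0,0]);N=int(TT/DT)+4;print(TT,N)
for M in(2.25,3,4.05):
    du,X=plan(x,S0+D0,M,N,0);hh=np.cumsum(du)+S0
    print(M,(du*1000).round(1).tolist());print("off max",abs(hh-X[:,0]).max().round(3),"end",X[-1].round(4),"v win",[v.round(3) for c,v in X if -.0925<c<-.0025])
    if M==3:
        for m in(2.25,4.05): print(m,sim_rows(x,S0+D0,du[:10],m)[-1],sim_rows(x,S0+D0,du[:10],3)[-1])
E
```

```text
5.679411764705883 49
2.25 [6.9, 7.3, 7.1, 7.5, 7.8, 8.2, 8.6, 9.1, 9.6, 10.1, 10.7, 11.2, 11.8, 12.3, 12.7, 13.2, 13.5, 13.8, 14.2, 13.4, 16.3, 21.1, 21.4, 21.1, 21.8, 17.1, 12.9, 13.6, 13.4, 13.1, 12.8, 12.4, 12.0, 11.5, 11.1, 10.6, 10.1, 9.6, 9.2, 8.8, 8.4, 8.2, 7.8, 7.5, 9.0, 2.1, -0.0, 0.0, -0.0]
off max 0.048 end [0.2207 0.    ] v win [np.float64(0.17), np.float64(0.17), np.float64(0.17), np.float64(0.17)]
3 [9.1, 9.7, 9.2, 9.5, 9.6, 9.7, 9.9, 10.1, 10.3, 10.4, 10.6, 10.8, 11.0, 11.2, 11.4, 11.5, 11.6, 11.9, 11.9, 11.0, 14.7, 20.8, 21.6, 21.4, 21.7, 15.8, 10.4, 11.0, 11.3, 11.0, 11.0, 11.0, 10.9, 10.8, 10.7, 10.6, 10.5, 10.4, 10.4, 10.3, 10.2, 10.2, 9.9, 10.3, 11.5, 3.0, -0.0, 0.0, -0.0]
off max 0.064 end [0.2207 0.    ] v win [np.float64(0.17), np.float64(0.17), np.float64(0.17), np.float64(0.17)]
2.25 [-0.265295    0.09878996] [-0.27526941  0.07986091]
4.05 [-0.28369771  0.06266046] [-0.27526941  0.07986091]
4.05 [12.3, 13.0, 12.2, 12.2, 12.2, 11.9, 11.7, 11.4, 11.2, 10.9, 10.6, 10.3, 10.0, 9.8, 9.5, 9.2, 9.1, 9.1, 8.5, 7.7, 12.7, 20.1, 21.9, 21.8, 21.3, 13.9, 7.1, 7.3, 8.2, 8.3, 8.5, 8.9, 9.3, 9.7, 10.2, 10.7, 11.1, 11.6, 12.0, 12.4, 12.8, 13.0, 13.0, 14.3, 14.7, 4.4, -0.1, 0.0, -0.0]
off max 0.086 end [0.2207 0.    ] v win [np.float64(0.17), np.float64(0.17), np.float64(0.17), np.float64(0.17)]
```

Emit:
servo_tool([
  [0.1, 0, 9, 0, 0],
  [0.1, 0, 10, 0, 0],
  [0.1, 0, 9, 0, 0],
  [0.1, 0, 10, 0, 0],
  [0.1, 0, 10, 0, 0],
  [0.1, 0, 10, 0, 0],
  [0.1, 0, 10, 0, 0],
  [0.1, 0, 10, 0, 0],
])

```text
t: 5.9
tool_pos: [0.5334, -0.2163, 0.109]
tool_rot: [-0.044, 3.14, -0.002]
contact_force: [-3.0, -1.0, 7.6]
opening: 0.0297
grip_force: 60.5
```

```bash
cat >> plan.py <<'E'
# history of commanded h: list of (t_start, rows in mm)
def hcmd(H,h0):
    T,Y=[0.],[h0]
    for t,r in H:
        T.append(t);Y.append(Y[-1])
        for d in r: T.append(T[-1]+DT);Y.append(Y[-1]+d/1000)
    return T,Y
def fit(L,H,h0,lag,tfrom=4.85):
    T,Y=hcmd(H,h0);O=[(t,c) for t,h,c in L if c is not None and t>=tfrom-1e-6]
    ts=np.arange(tfrom,O[-1][0]+.0126,.0125);hs=np.interp(ts+.00625-lag,T,Y)
    def traj(p):
        x=np.array([S0,0]);X=[x]
        for h in hs[:-1]: x=step(x,h+p[1],p[0],.0125);X.append(x)
        return np.array(X)
    def res(p):
        c=np.interp([t for t,_ in O],ts,traj(p)[:,0])
        return np.r_[(c-[c for _,c in O])/.0005,(p[0]-3)/.5,p[1]/.0015]
    s=least_squares(res,[3,0]);X=traj(s.x)
    return s.x,np.array([np.interp(O[-1][0],ts,X[:,i]) for i in(0,1)]),res(s.x)[:-2].round(1)
E
python3 - <<'E'
from plan import *
L,o=snap(2);H=[(4.9,[9,10,9,10,10,10,10,10])];json.dump(H,open("H.json","w"))
print(np.round(L,4).tolist(),o["t"],np.round(o["tool_pos"],4),np.round(o["contact_force"],1),o["opening"])
print(fit(L,H,-.31,.03))
E
```

```text
[[4.75, -0.31, -0.3113], [4.8, -0.31, -0.3113], [4.85, -0.31, -0.3113], [5.9, -0.2316, -0.2901], [5.95, -0.2306, -0.287]] 5.95 [ 0.5333 -0.2152  0.109 ] [-2.7  0.7  6.2] 0.02932903869088252
(array([2.54570209e+00, 5.02447579e-04]), array([-0.28695336,  0.06687101]), array([ 0.1, -0.2,  0.1]))
```

```bash
cat > go.py <<'E'
import sys
from plan import *
from scipy.optimize import brentq
def go(rows=None,k=2,lag=.02,tfrom=4.85,end=False):
    H=json.load(open("H.json"))
    if rows:
        H.append((round(get_obs()["t"],3)-DT*len(rows),rows));json.dump(H,open("H.json","w"))
    if k: L,o=snap(k)
    else: L=json.load(open("log.json"));o=get_obs()
    for l in L[-max(k,1):]: print(np.round(np.array(l,float),4),end=" ")
    T,Y=hcmd(H,-.31);p,x,r=fit(L,H,-.31,lag,tfrom)
    tn=get_obs()["t"];h=Y[-1]+p[1]
    x=step(x,h,p[0],tn-L[-1][0])
    tau=brentq(lambda t:ref(t)[0]-x[0],.2,TT-1e-4) if x[0]<MARK-.003 else TT
    print("\nM,bias",p.round(4),"res",r[-6:],"x",x.round(4),"h",h.round(4),"meas",round(L[-1][1],4),"t",round(tn,3),"tau",round(tau,3),"F",np.round(o["contact_force"],1),o["grip_force"])
    N=max(int((TT-tau)/DT)+5,14)
    du,X=plan(x,h,p[0],N,tau)
    print((du*1000).round(1).tolist());print("v",X[:,1].round(3).tolist());print("c",X[:,0].round(3).tolist())
if __name__=="__main__": go(json.loads(sys.argv[1]) if len(sys.argv)>1 else None,int(sys.argv[2]) if len(sys.argv)>2 else 2)
E
python3 go.py null 0
```

```text
[ 5.95   -0.2306 -0.287 ] 
M,bias [2.6156e+00 4.0000e-04] res [ 0.1 -0.1  0. ] x [-0.2835  0.0713] h -0.2316 meas -0.2306 t 6.0 tau 1.139 F [-3.8 -0.8  8.4] 60.4514479637146
[-2.5, 29.6, 7.6, 10.7, 12.4, 12.0, 12.4, 12.6, 12.9, 13.1, 12.2, 16.1, 21.4, 21.3, 21.4, 21.4, 15.8, 11.5, 12.4, 12.3, 12.1, 11.9, 11.7, 11.4, 11.1, 10.9, 10.6, 10.3, 10.0, 9.7, 9.5, 9.3, 9.1, 8.8, 9.1, 9.0, 3.1, -0.6, 0.0, -0.0, 0.0]
v [0.082, 0.093, 0.107, 0.119, 0.13, 0.14, 0.149, 0.157, 0.163, 0.167, 0.169, 0.17, 0.17, 0.17, 0.17, 0.17, 0.169, 0.167, 0.163, 0.156, 0.148, 0.138, 0.127, 0.115, 0.103, 0.089, 0.076, 0.063, 0.05, 0.039, 0.028, 0.019, 0.011, 0.006, 0.002, 0.0, -0.0, 0.0, -0.0, 0.0, -0.0]
c [-0.274, -0.263, -0.25, -0.236, -0.221, -0.204, -0.186, -0.167, -0.147, -0.126, -0.105, -0.084, -0.062, -0.041, -0.02, 0.001, 0.023, 0.044, 0.064, 0.084, 0.103, 0.121, 0.138, 0.153, 0.167, 0.179, 0.189, 0.198, 0.205, 0.21, 0.214, 0.217, 0.219, 0.22, 0.221, 0.221, 0.221, 0.221, 0.221, 0.221, 0.221]
```

Emit:
servo_tool([
  [0.1, 0, 12, 0, 0],
  [0.1, 0, 12, 0, 0],
  [0.1, 0, 11, 0, 0],
  [0.1, 0, 11, 0, 0],
  [0.1, 0, 12, 0, 0],
  [0.1, 0, 12, 0, 0],
])

```text
t: 6.75
tool_pos: [0.5311, -0.1461, 0.109]
tool_rot: [0.044, -3.141, 0.002]
contact_force: [-4.5, -1.2, 8.3]
opening: 0.0292
grip_force: 60.7
```

```bash
sed -i 's/rho=.02/rho=.05/' plan.py; python3 go.py "[12,12,11,11,12,12]" 2
```

```text
[ 6.75   -0.1615 -0.2007] [ 6.8    -0.1603 -0.1933] 
M,bias [ 2.4464e+00 -9.0000e-04] res [ 0.1  0.1  0.5  0.1 -0.3] x [-0.1861  0.149 ] h -0.1629 meas -0.1603 t 6.85 tau 2.012 F [-5.5  1.1  7.1] 60.60998797416687
[29.5, 10.9, 9.0, 13.5, 17.3, 20.6, 21.7, 21.8, 20.6, 16.4, 12.8, 12.5, 12.8, 12.6, 12.3, 12.0, 11.7, 11.3, 10.9, 10.6, 10.2, 9.8, 9.5, 9.2, 8.9, 8.5, 8.5, 8.8, 7.7, 3.3, -0.6, -0.0, 0.0, -0.0]
v [0.156, 0.163, 0.168, 0.17, 0.17, 0.17, 0.17, 0.17, 0.17, 0.169, 0.167, 0.163, 0.156, 0.148, 0.139, 0.128, 0.116, 0.103, 0.089, 0.076, 0.063, 0.05, 0.039, 0.028, 0.019, 0.011, 0.006, 0.002, 0.0, -0.0, -0.0, 0.0, -0.0, 0.0]
c [-0.167, -0.147, -0.126, -0.105, -0.084, -0.063, -0.042, -0.02, 0.001, 0.022, 0.043, 0.064, 0.084, 0.103, 0.121, 0.138, 0.153, 0.166, 0.178, 0.189, 0.197, 0.205, 0.21, 0.214, 0.217, 0.219, 0.22, 0.221, 0.221, 0.221, 0.221, 0.221, 0.221, 0.221]
```

Emit:
servo_tool([
  [0.1, 0.1, 22, 0, 0],
  [0.1, 0.1, 15, 0, 0],
  [0.1, 0.1, 12, 0, 0],
  [0.1, 0.1, 13, 0, 0],
  [0.1, 0.1, 17, 0, 0],
  [0.1, 0.1, 20, 0, 0],
])

```text
t: 7.6
tool_pos: [0.5278, -0.0469, 0.109]
tool_rot: [-0.044, 3.141, -0.001]
contact_force: [-5.0, 0.1, 7.5]
opening: 0.0294
grip_force: 60.7
```

```bash
python3 go.py "[22,15,12,13,17,20]" 2
```

```text
[ 7.6    -0.0621 -0.066 ] [ 7.65   -0.0602 -0.0576] 
M,bias [ 2.4558e+00 -8.0000e-04] res [ 0.2  0.5 -0.1 -0.5  0.3  0. ] x [-0.0495  0.1627] h -0.0638 meas -0.0602 t 7.7 tau 2.84 F [-6.3  1.6  8.5] 60.61209440231323
[45.0, 45.0, -9.8, 3.3, 16.4, 14.9, 12.3, 12.2, 12.3, 12.0, 11.6, 11.2, 10.8, 10.4, 10.0, 9.7, 9.4, 9.1, 8.7, 8.5, 8.9, 8.5, 4.6, 0.8, 0.0, -0.0, 0.0]
v [0.162, 0.167, 0.172, 0.17, 0.166, 0.16, 0.152, 0.143, 0.133, 0.121, 0.108, 0.095, 0.082, 0.068, 0.056, 0.043, 0.032, 0.023, 0.014, 0.008, 0.003, 0.001, 0.0, 0.0, 0.0, 0.0, 0.0]
c [-0.029, -0.009, 0.013, 0.034, 0.055, 0.075, 0.095, 0.113, 0.131, 0.147, 0.161, 0.174, 0.185, 0.194, 0.202, 0.208, 0.213, 0.216, 0.218, 0.22, 0.22, 0.221, 0.221, 0.221, 0.221, 0.221, 0.221]
```

Emit:
servo_tool([
  [0.1, 0.1, 30, 0, 0],
  [0.1, 0.1, 24, 0, 0],
  [0.1, 0.1, 18, 0, 0],
  [0.1, 0.1, 14, 0, 0],
  [0.1, 0.1, 13, 0, 0],
  [0.1, 0.1, 13, 0, 0],
])

```text
t: 8.45
tool_pos: [0.5242, 0.0654, 0.109]
tool_rot: [-0.045, 3.141, -0.0]
contact_force: [-4.4, -0.5, 8.5]
opening: 0.0293
grip_force: 60.7
```

```bash
python3 go.py "[30,24,18,14,13,13]" 2
```

```text
[8.45   0.0502 0.069 ] [8.5    0.0514 0.0761] 
M,bias [2.5566e+00 8.0000e-04] res [-0.1 -0.6 -0.2 -0.4 -0.9 -0.4] x [0.0831 0.1433] h 0.0498 meas 0.0514 t 8.55 tau 3.632 F [-4.2  0.8  9.2] 60.63497185707092
[45.0, 21.2, -24.3, 2.2, 16.7, 13.2, 10.0, 10.1, 10.3, 10.0, 9.6, 9.2, 9.0, 9.2, 9.6, 7.3, 1.8, 2.0, 0.2, -0.1, 0.0]
v [0.138, 0.137, 0.131, 0.119, 0.105, 0.091, 0.078, 0.065, 0.052, 0.04, 0.03, 0.02, 0.012, 0.007, 0.003, 0.001, 0.0, 0.0, -0.0, 0.0, -0.0]
c [0.101, 0.118, 0.135, 0.15, 0.164, 0.177, 0.187, 0.196, 0.203, 0.209, 0.214, 0.217, 0.219, 0.22, 0.22, 0.221, 0.221, 0.221, 0.221, 0.221, 0.221]
```

```bash
sed -i 's/rho=.05/rho=.5/' plan.py; python3 go.py null 0
```

```text
[8.5    0.0514 0.0761] 
M,bias [2.5566e+00 8.0000e-04] res [-0.1 -0.6 -0.2 -0.4 -0.9 -0.4] x [0.0831 0.1433] h 0.0498 meas 0.0514 t 8.55 tau 3.632 F [-4.8 -0.6  9.5] 60.66956162452698
[27.5, 22.3, 10.4, 3.1, 2.2, 5.1, 8.6, 10.9, 11.7, 11.3, 10.6, 10.0, 9.4, 8.8, 7.7, 6.0, 4.1, 2.2, 0.5, -0.2, 0.1]
v [0.136, 0.131, 0.125, 0.118, 0.107, 0.095, 0.08, 0.066, 0.053, 0.041, 0.03, 0.021, 0.013, 0.008, 0.004, 0.001, 0.0, 0.0, -0.0, 0.0, 0.0]
c [0.101, 0.117, 0.133, 0.148, 0.163, 0.175, 0.186, 0.195, 0.203, 0.209, 0.213, 0.216, 0.218, 0.22, 0.22, 0.221, 0.221, 0.221, 0.221, 0.221, 0.221]
```

Emit:
servo_tool([
  [0.1, 0.1, 20, 0, 0],
  [0.1, 0.1, 17, 0, 0],
  [0.1, 0.1, 12, 0, 0],
  [0.1, 0.1, 9, 0, 0],
  [0.1, 0.1, 8, 0, 0],
  [0.1, 0.1, 8, 0, 0],
])

```text
t: 9.3
tool_pos: [0.5217, 0.1394, 0.109]
tool_rot: [-0.045, 3.14, 0.0]
contact_force: [-3.6, 0.1, 7.9]
opening: 0.0297
grip_force: 60.6
```

```bash
python3 go.py "[20,17,12,9,8,8]" 2
```

```text
[9.3    0.1242 0.1693] [9.35   0.1249 0.174 ] 
M,bias [2.541e+00 6.000e-04] res [-0.  -0.3 -1.4 -1.   0.9 -0.4] x [0.1777 0.0751] h 0.1236 meas 0.1249 t 9.4 tau 4.38 F [-2.6  0.7  8. ] 60.54434895515442
[26.4, 19.5, 6.9, -0.0, -0.0, 3.7, 7.4, 9.3, 8.9, 7.0, 5.1, 3.6, 1.1, -0.4, 0.1]
v [0.064, 0.056, 0.05, 0.043, 0.034, 0.025, 0.017, 0.01, 0.005, 0.002, 0.001, 0.0, -0.0, 0.0, 0.0]
c [0.186, 0.194, 0.2, 0.206, 0.211, 0.215, 0.217, 0.219, 0.22, 0.22, 0.221, 0.221, 0.221, 0.221, 0.221]
```

Emit:
servo_tool([
  [0.1, 0.1, 22, 0, 0],
  [0.1, 0.1, 18, 0, 0],
  [0.1, 0, 8, 0, 0],
  [0.1, 0, 3, 0, 0],
  [0.1, 0, 2, 0, 0],
  [0.1, 0, 4, 0, 0],
])

```text
t: 10.15
tool_pos: [0.5199, 0.1962, 0.109]
tool_rot: [-0.045, 3.14, 0.0]
contact_force: [-3.5, 0.6, 9.0]
opening: 0.0298
grip_force: 60.6
```

```bash
python3 go.py "[22,18,8,3,2,4]" 3
```

```text
[10.15    0.1811  0.2132] [10.2     0.1815  0.2146] [10.25    0.1813  0.2148] 
M,bias [2.5569e+00 9.0000e-04] res [-0.4  2.3  1.1 -0.7 -1.7 -0.6] x [0.2152 0.0105] h 0.1809 meas 0.1813 t 10.3 tau 5.046 F [-3.5  0.6  8.5] 60.59762477874756
[22.6, 16.3, 5.1, -1.7, -3.3, -2.5, -1.3, -0.5, 0.3, 1.8, 3.2, 1.5, -0.5, 0.1]
v [0.004, 0.003, 0.004, 0.005, 0.006, 0.006, 0.005, 0.003, 0.002, 0.001, 0.0, -0.0, 0.0, 0.0]
c [0.216, 0.216, 0.217, 0.218, 0.218, 0.219, 0.22, 0.22, 0.22, 0.221, 0.221, 0.221, 0.221, 0.221]
```

Emit:
servo_tool([
  [0.1, 0, 22, 0, 0],
  [0.1, 0, 16, 0, 0],
  [0.1, 0, 5, 0, 0],
  [0.1, 0, -2, 0, 0],
  [0.1, 0, -3, 0, 0],
  [0.1, 0, -2, 0, 0],
])

```text
t: 11.05
tool_pos: [0.5187, 0.2322, 0.109]
tool_rot: [-0.045, 3.141, 0.0]
contact_force: [-3.8, 0.1, 8.0]
opening: 0.0294
grip_force: 60.6
```

```bash
python3 go.py "[22,16,5,-2,-3,-2]" 6
```

```text
[11.05   0.217  0.222] [11.1     0.2168  0.2218] [11.15    0.2169  0.2223] [11.2    0.217  0.223] [11.25   0.217  0.223] [11.3     0.217   0.2235] 
M,bias [2.5596e+00 2.2000e-03] res [-4.  -3.1 -3.6 -4.6 -4.3 -4.9] x [0.2212 0.0026] h 0.2182 meas 0.217 t 11.35 tau 5.679 F [-4.2 -0.1  8. ] 60.61054587364197
[-0.7, 0.7, 1.7, 1.7, 1.1, 0.5, 0.1, 0.0, -0.1, -0.3, -0.6, -0.3, 0.1, -0.0]
v [0.001, 0.0, -0.001, -0.001, -0.001, -0.001, -0.001, -0.001, -0.0, -0.0, -0.0, 0.0, -0.0, -0.0]
c [0.221, 0.222, 0.221, 0.221, 0.221, 0.221, 0.221, 0.221, 0.221, 0.221, 0.221, 0.221, 0.221, 0.221]
```

Emit:
servo_tool([
  [0.1, 0, 0, 0, 0],
  [0.1, 0, 2, 0, 0],
  [0.1, 0, 5, 0, 0],
  [0.1, 0, 0, 0, 0],
])

```text
t: 11.85
tool_pos: [0.5184, 0.2394, 0.109]
tool_rot: [-0.045, 3.141, 0.001]
contact_force: [-3.6, -0.6, 7.6]
opening: 0.0295
grip_force: 60.6
```

```bash
cat > loc.py <<'E'
from h import *   # local fit: hold h still, take shots, fit swing about unknown centre
L,o=snap(14);A=np.array(L[-14:],float);t=A[:,0]-A[-1,0];w=np.sqrt(5/2.56);h=A[:,1].mean()
# c = e + a cos + b sin ; centre e ~ h-D0 (weak prior .0013)
B=np.c_[np.ones(14),np.cos(w*t),np.sin(w*t)];B=np.r_[B,[[.5,0,0]]]
s=np.linalg.lstsq(B,np.r_[A[:,2],.5*(h-.0013)],rcond=None)[0]
print("h",h,"c",(A[:,2]*1000).round(1).tolist(),"centre",s[0].round(4),"c-centre",s[1].round(4),"v",(s[2]*w).round(4),"amp",np.hypot(s[1],s[2]).round(4),"t",o["t"])
cv2.imwrite("pics/loc.png",cv2.resize(get_image("top")[90:150,140:240,::-1],None,fx=6,fy=6))
E
python3 loc.py
```

```text
h 0.224126835209464 c [225.1, 225.4, 225.4, 225.4, 225.4, 225.4, 225.4, 225.4, 225.4, 225.6, 225.9, 226.1, 225.9, 226.1] centre 0.2232 c-centre 0.0026 v -0.0003 amp 0.0026 t 12.5
```

View pics/loc.png

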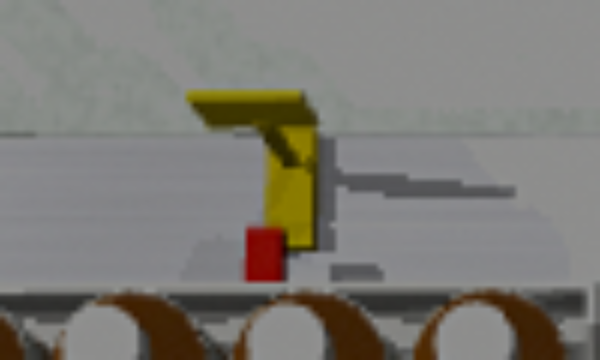

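The red pointer (about column 184) stands about 5 mm past the mark, and the carriage is nearly still. I'll let it swing back half a period, then set the handle's rest point there.

Emit:
servo_tool([
  [0.1, 0, 0, 0, 0],
  [0.1, 0, 0, 0, 0],
  [0.1, 0, 0, 0, 0],
  [0.1, 0, 0, 0, 0],
  [0.1, 0, 0, 0, 0],
  [0.1, 0, 0, 0, 0],
  [0.1, 0, 0, 0, 0],
  [0.1, 0, 0, 0, 0],
  [0.1, 0, 0, 0, 0],
  [0.1, 0, 0, 0, 0],
])

```text
t: 13.85
tool_pos: [0.5185, 0.2392, 0.109]
tool_rot: [-0.045, 3.141, 0.0]
contact_force: [-4.5, -1.1, 8.2]
opening: 0.0294
grip_force: 60.6
```

```bash
cat > loc2.py <<'E'
from h import *   # fit the swing to all shots since the handle last stopped at t0
import sys
t0,k=float(sys.argv[1]),int(sys.argv[2])
L,o=snap(k);A=np.array([l for l in L if l[0]>=t0],float);tn=get_obs()["t"];t=A[:,0]-tn;best=None
for M in np.arange(2.3,2.85,.05):
    w=np.sqrt(5/M);B=np.c_[np.ones(len(t)),np.cos(w*t),np.sin(w*t)]
    s,*_=np.linalg.lstsq(B,A[:,2],rcond=None);e=np.std(B@s-A[:,2])
    if best is None or e<best[0]: best=(e,M,s,w)
e,M,s,w=best;ph=np.arctan2(s[2],s[1])  # c=centre+R cos(w t-ph)
R=np.hypot(s[1],s[2]);print("rms",e.round(5),"M",M,"h",A[-1,1].round(4),"centre",s[0].round(4),"amp",R.round(4),"c",(s[0]+s[1]).round(4),"v",(s[2]*w).round(4),"t",tn)
print("next min in",((ph-np.pi)/w%(2*np.pi/w)).round(2),"next max in",(ph/w%(2*np.pi/w)).round(2)," c",(A[-k:,2]*1000).round(1).tolist())
E
python3 loc2.py 11.8 6
```

```text
rms 0.00013 M 2.4499999999999993 h 0.2241 centre 0.2258 amp 0.0009 c 0.2264 v -0.001 t 14.15
next min in 1.56 next max in 3.76  c [226.6, 226.6, 226.3, 226.6, 226.6, 226.6]
```

Emit:
servo_tool([
  [0.1, 0, -2.2, 0, 0],
  [0.1, 0, 0, 0, 0],
  [0.1, 0, 0, 0, 0],
  [0.1, 0, 0, 0, 0],
  [0.1, 0, 0, 0, 0],
  [0.1, 0, 0, 0, 0],
  [0.1, 0, 0, 0, 0],
  [0.1, 0, 0, 0, 0],
  [0.1, 0, 0, 0, 0],
  [0.1, 0, 0, 0, 0],
  [0.1, 0, 0, 0, 0],
])

```text
t: 15.52
tool_pos: [0.5185, 0.237, 0.109]
tool_rot: [-0.045, 3.141, 0.0]
contact_force: [-3.6, -0.2, 7.8]
opening: 0.0297
grip_force: 60.6
```

```bash
python3 loc2.py 15.4 9
```

```text
rms 0.00017 M 2.3 h 0.2219 centre 0.2213 amp 0.0033 c 0.2227 v -0.0045 t 15.975
next min in 1.37 next max in 3.5  c [224.2, 224.2, 224.2, 224.2, 223.7, 223.5, 223.2, 223.0, 223.2]
```

```bash
python3 loc2.py 14.4 9
```

```text
rms 0.00016 M 2.3 h 0.2219 centre 0.2263 amp 0.0033 c 0.2232 v 0.0017 t 16.425
next min in 4.01 next max in 1.88  c [223.0, 223.0, 223.2, 223.0, 223.0, 223.2, 223.0, 223.0, 223.0]
```

Emit:
servo_tool([
  [0.1, 0, 0, 0, 0],
  [0.1, 0, 0, 0, 0],
  [0.1, 0, 0, 0, 0],
  [0.1, 0, 0, 0, 0],
  [0.1, 0, 0, 0, 0],
  [0.1, 0, 0, 0, 0],
  [0.1, 0, 0, 0, 0],
  [0.1, 0, 0, 0, 0],
  [0.1, 0, 0, 0, 0],
  [0.1, 0, 0, 0, 0],
  [0.1, 0, 0, 0, 0],
  [0.1, 0, 0, 0, 0],
])

```text
t: 17.92
tool_pos: [0.5185, 0.237, 0.109]
tool_rot: [-0.045, 3.141, 0.0]
contact_force: [-5.2, 0.5, 8.0]
opening: 0.0296
grip_force: 60.6
```

```bash
python3 loc2.py 15.4 8
```

```text
rms 0.00024 M 2.849999999999998 h 0.2219 centre 0.2234 amp 0.0011 c 0.2234 v 0.0015 t 18.325
next min in 3.54 next max in 1.17  c [223.2, 223.0, 223.0, 223.0, 223.2, 223.0, 223.2, 223.0]
```

Emit:
servo_tool([
  [0.1, 0, 0, 0, 0],
  [0.1, 0, 0, 0, 0],
  [0.1, 0, 0, 0, 0],
  [0.1, 0, 0, 0, 0],
  [0.1, 0, 0, 0, 0],
  [0.1, 0, 0, 0, 0],
  [0.1, 0, 0, 0, 0],
  [0.1, 0, 0, 0, 0],
  [0.1, 0, 0, 0, 0],
  [0.1, 0, 0, 0, 0],
])

```text
t: 19.58
tool_pos: [0.5185, 0.237, 0.109]
tool_rot: [-0.045, 3.141, 0.0]
contact_force: [-4.2, 0.0, 8.9]
opening: 0.0294
grip_force: 60.6
```

```bash
python3 loc2.py 15.4 8; python3 -c "
from h import *
cv2.imwrite('pics/end.png',get_image('side')[:,:,::-1])"
```

```text
rms 0.00034 M 2.3 h 0.2219 centre 0.2231 amp 0.0004 c 0.2234 v -0.0005 t 19.975
next min in 1.47 next max in 3.6  c [223.2, 223.2, 223.2, 223.0, 223.0, 223.2, 223.2, 223.0]
```

View pics/end.png

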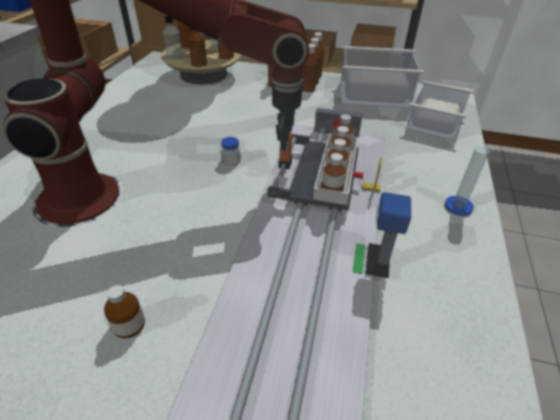

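The side view shows the pointer at about (358,174), next to the yellow foot at (371,187), with the handle still gripped. The carriage is still to within about 0.2 mm. I'll cross-check the offset from the side camera.

Run:
```python
from h import *
im=cv2.imread("pics/end.png")[:,:,::-1].copy()
for c,z in(("red",.052),("yellow",.026)):
    for s,p in blobs(im,c)[0]: print(c,s,p,ray("side",p,z).round(4),(ray("side",p,z)@U).round(4))
```

```text
yellow [364, 185, 10, 3, 26] [368.3, 186.1] [0.7586 0.2408 0.026 ] 0.2187
yellow [376, 186, 3, 3, 8] [376.9, 187.1] [0.7818 0.243  0.026 ] 0.2202
```

Run:
```python
from h import *
im=cv2.imread("pics/end.png")[:,:,::-1].astype(int)
m=(im[...,0]>90)&(im[...,0]>2*im[...,1])&(im[...,0]>2.2*im[...,2]);m[:165]=0;m[182:]=0;m[:,:352]=0;m[:,366:]=0
v,u=np.nonzero(m);print(len(u),u.mean(),v.mean(),v.min(),v.max(),ray("side",(u.mean(),v.mean()),.052)@U,ray("side",(u.mean(),v.min()+1.5),.052)@U)
```

```text
23 357.3478260869565 174.04347826086956 172 176 0.23074805421205638 0.2332937071393001
```

```bash
python3 -c "
from station import *
print(finish_job())"
```

```text
the job is handed in; nothing more can be done
None
```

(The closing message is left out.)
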